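# Make up two watch-repair kits

## Task

Make up the two repair kits from the stock in the middle of the bench, each piece standing upright in the middle of its bay: in the long tray, starting from the end with the brass knob, the largest press die, then the movement holder, then the oil pot; in the short tray the smallest press die next to the brass knob and the eye loupe in the other bay. Keep the oil pot upright throughout, and leave the middle-sized die and the customer's watch where they stand.

Things in the scene. Friction and masses are not known exactly. Their poses are not given: they have to be found in the camera images.
- long_tray: The long kit tray, wood, 226 x 78 mm, fixed, on either side of the bench: three bays in a row, 70 x 70 mm inside. Inner floor 4 mm above the bench; walls and dividers 4 mm thick, tops 10 mm above the bench. A round brass knob (18 mm) at one short end. Origin: centre of underside; x along the row (knob at the -x end), y across, z up. Bay centres: y = 0, x = -0.074 (next to knob), 0, +0.074 m.
- short_tray: The short kit tray, wood, 152 x 78 mm, fixed, on either side of the bench: two bays in a row, 70 x 70 mm inside. Inner floor 4 mm above the bench; walls and dividers 4 mm thick, tops 10 mm above the bench. A round brass knob (18 mm) at one short end. Origin: centre of underside; x along the row (knob at the -x end), y across, z up. Bay centres: y = 0, x = -0.037 (next to knob), +0.037 m.
- large_die: Largest of three white nylon press dies, standing on its disc, shank up: disc 50 mm across, 14 mm thick; round shank 18 mm across from there up to 50 mm above the bench, to grip it by (fingertips above the disc). Loose, under 0.1 kg. Origin: centre of underside, z up. One of nine stock pieces (unlisted: a blue-topped cushion, a flat tin, both under 28 mm high), no two centres closer than 90 mm.
- medium_die: Middle-sized of three white nylon press dies, standing on its disc, shank up: disc 36 mm across, 14 mm thick; round shank 18 mm across from there up to 50 mm above the bench, to grip it by (fingertips above the disc). Loose, under 0.1 kg. Origin: centre of underside, z up. In neither kit: it stays where it is.
- small_die: Smallest of three white nylon press dies, standing on its disc, shank up: disc 24 mm across, 14 mm thick; round shank 18 mm across from there up to 50 mm above the bench, to grip it by (fingertips above the disc). Loose, under 0.1 kg. Origin: centre of underside, z up.
- loupe: Watchmaker's eye loupe, black plastic with a steel band, standing on its wide eye-cup: foot 40 mm across and 5 mm thick, narrowing to a round barrel 28 mm across from 12 mm up to the top at 44 mm, where the lens is. Grip it by the barrel. Loose, under 0.1 kg. Origin: centre of underside, z up.
- oil_pot: Oil pot of plain aluminium: square foot 42 x 42 mm, 12 mm thick, with a closed round pot 30 mm in diameter on it, straight-sided from 12 to 42 mm and rounded off at the top, 47 mm high. Grip it by the round pot, fingertips above the foot. Loose, about 0.1 kg. Origin: centre of the underside; z up. It must stay upright.
- movement_holder: Movement holder: a steel block 54 x 28 mm and 34 mm high with two jaws on its top (42 mm high overall), a brass disc between them and a short screw head sticking out 5 mm at one end (+x). Grip it across its 28 mm width. Loose, about 0.2 kg. Origin: centre of the underside of the block; x along its length, y across its width, z up.
- watch: A customer's steel watch case with a pale dial, lying on a round black stand 52 mm in diameter, 28 mm high overall. It stands among the stock and stays where it is. Origin: centre of the underside of the stand; z up.
Mind the look-alikes: they are no part of the job. What is shaped like the large_die but green or pink is not meant.

How it is judged:
At the end, for the whole second after the job is handed in: All five pieces stand in their bays, in the order asked: each within 15 mm of its bay's centre along and across the tray, its underside within 2.5 mm of the tray's floor, upright within 4.5 degrees, released, at rest; the medium die and the watch within 20 mm of their starts (x of large_die in the frame of long_tray between -0.089 and -0.059 m and y of large_die in the frame of long_tray between -0.015 and 0.015 m and z of each of large_die, movement_holder, oil_pot in the frame of long_tray below 0.0065 m and angle between each of large_die, movement_holder, oil_pot, small_die, loupe's own z axis and vertical below 0.08 rad and linear speed of each of large_die, movement_holder, oil_pot, small_die, loupe below 0.02 m/s and angular speed of each of large_die, movement_holder, oil_pot, small_die, loupe below 0.3 rad/s and x of movement_holder in the frame of long_tray between -0.015 and 0.015 m and y of movement_holder in the frame of long_tray between -0.015 and 0.015 m and x of oil_pot in the frame of long_tray between 0.059 and 0.089 m and y of oil_pot in the frame of long_tray between -0.015 and 0.015 m and x of small_die in the frame of short_tray between -0.052 and -0.022 m and y of small_die in the frame of short_tray between -0.015 and 0.015 m and z of each of small_die, loupe in the frame of short_tray below 0.0065 m and x of loupe in the frame of short_tray between 0.022 and 0.052 m and y of loupe in the frame of short_tray between -0.015 and 0.015 m and distance of each of medium_die, watch from where it was at the start of the episode below 0.02 m); the robot touches nothing.
It fails at once if the oil pot is tipped by more than 30 degrees (angle between oil_pot's own z axis and vertical above 0.52 rad).
It fails at once if the customer's watch is moved by more than 20 mm (distance of watch from where it was at the start of the episode above 0.02 m).
It fails at once if the middle-sized die is moved by more than 20 mm (distance of medium_die from where it was at the start of the episode above 0.02 m).
It also fails if it takes over 128 s, if anything falls off the work surface, if the arm or the gripper's body presses on something with over 40 N, if the wrist force passes 120 N, or if a joint passes its speed limit or range.

## Robot

A 6-joint arm with a two-finger parallel gripper is mounted at the origin on the work surface. World frame = base frame: x ahead of the robot, y to its left, z up, the work surface at z = 0. Lengths are in m, angles in rad, forces in N, time in s.
With the tool pointing down it reaches from about 0.35 to 0.8 m from the base axis. Payload 7.3 kg.
Tool frame: the origin (TCP) lies between the finger pads; the fingertips stand 25 mm ahead of it and the grasp point (between the pads) lies 6 mm ahead of it (r.tip_extent is the distance from the TCP to the fingertips, in m); z points along the fingers, y is the direction in which the jaws open and shut (so a half turn about z gives the same grasp; the last joint's range is limited). The gripper opens to 85 mm and grips with 20 to 120 N. Pads are 22 mm wide; open, the fingers measure 114 mm over their backs; the gripper's body (76 mm by 85 mm) begins 54 mm behind the grasp point. The pads swing forward as they close: fully open they stand 13 mm farther back than shut.
Start: joints at [0.994, 0.342, 1.524, -0, 1.275, -0.146], TCP at [0.219, 0.477, 0.256] pointing down, gripper open.
Joint ranges: [-2.53, 2.53], [-0.77, 2.02], [0.04, 2.7], [-1, 4.14], [0.28, 2.66], [-3.11, 3.11]. Speed limits (rad/s): [2.57, 2.57, 3.14, 3.14, 3.14, 3.14].

## Interface

Orientations are given as a unit quaternion [x, y, z, w].
In Python, from workcell import r, command_gripper, optics gives the robot as it stands. The module is installed in compiled form; this text tells all that it offers. Calls block until the motion is done:
- r.reach(position, orientation): joint-space move of the TCP to a pose.
- r.move_straight(position, orientation=None, speed=0.15, max_force=None): straight line of the TCP; orientation=None keeps the orientation; speed is the mean speed in m/s. With max_force (N) it stops when the force on the tool has changed by that much, and returns True; else False.
- r.movej(angles): joint-space move.
- command_gripper(opening, force=None): finger opening in m; force is the grip in N (None keeps the last); returns when the fingers have stopped.
- r.hold(seconds).
- r.solve_ik(position, orientation): joint angles nearest the present ones, or None.
- r.read_state(): the state.
- optics.get_image(name): name is "scene" or "top"; returns (picture, depth): 400x640x3 uint8, red, green, blue; 400x640 float32, m along the optical axis (not along the pixel's ray), 0 where there is no reading.
- optics.camera_model(name): a dict with "K" (3x3 intrinsics, pixels), "R" (3x3) and "t" (3): a world point X has camera coordinates R X + t. Camera axes: x right, y down, z forward; pixel columns grow to the right and rows downward; lengths in m; the calibration is good to about 2 mm. A picture is of the moment at which its call begins. camera_model takes no time and is no camera call.
A pose or a line that the arm cannot do raises r.PlanningError and nothing moves.
- r.finish_job(): hands the job in, once; it reports no verdict.
The state is a dict: "time_s": time; "joint_positions": joint angles; "dq": joint speeds; "tau": joint torques, N m; "eef_pos": TCP position; "eef_rot": TCP orientation; "contact_force": force on the tool from outside, world axes, zero at the start; "torque": the same for the moment, N m; "grip_width": finger opening in m.
Only numpy, scipy, OpenCV 4.12 (cv2) and the standard library are available. Lean on these libraries where they do the work, as an engineer would, in place of code of your own. Each camera call takes 0.05 s, during which the arm holds its last target. There are 200 camera calls.

## Working session

There is one attempt and no reset: what is moved stays moved. The work goes in short steps, each a Python script; the robot and the scene stay as the last script left them, time stands still between calls to the robot, and variables do not carry over. Pictures are saved under pics/ and viewed, about 12 in all and at most 16, crops included, and the job is handed in when it is done.

```bash
mkdir -p pics
cat > h.py <<'E'
import numpy as np, cv2
from workcell import r, command_gripper, optics
def snap(n):
    im,d=optics.get_image(n); np.savez(f'{n}.npz',im=im,d=d); return im,d
def world(n,d):
    c=optics.camera_model(n);K,R,t=map(np.array,(c['K'],c['R'],c['t']))
    v,u=np.mgrid[:d.shape[0],:d.shape[1]]
    P=np.stack([(u-K[0,2])/K[0,0]*d,(v-K[1,2])/K[1,1]*d,d],-1)
    W=(P-t)@R; W[d==0]=np.nan; return W
E
python3 - <<'E'
from h import *
for n in('top','scene'):
    im,d=snap(n); cv2.imwrite(f'pics/{n}0.png',im[...,::-1]); c=optics.camera_model(n); print(n,c['K'],-np.array(c['R']).T@c['t'])
s=r.read_state(); print(s['time_s'],s['eef_pos'],s['eef_rot'],s['grip_width'])
E
```

```text
top [[424.86331253   0.         316.96315604]
 [  0.         424.86331253 200.75300165]
 [  0.           0.           1.        ]] [ 0.38719439 -0.00893269  0.98696178]
scene [[393.01736874   0.         315.85136232]
 [  0.         393.01736874 197.87970656]
 [  0.           0.           1.        ]] [1.01952545 0.22373106 0.62193558]
0.1 [0.21903426 0.47677658 0.2557007 ] [ 2.13716624e-01  9.76895459e-01 -6.34787113e-04 -2.50890481e-04] 0.08539603730914563
```

View pics/top0.png

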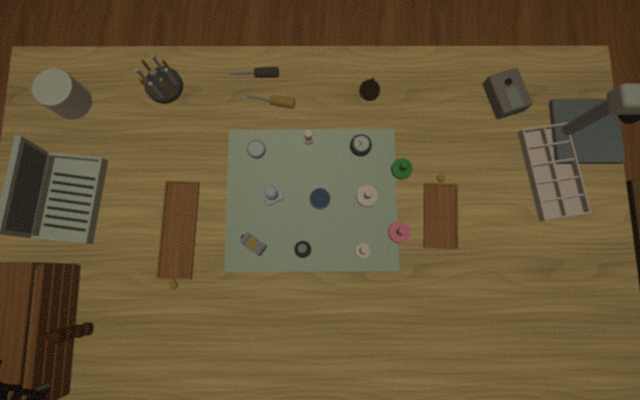

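View pics/scene0.png

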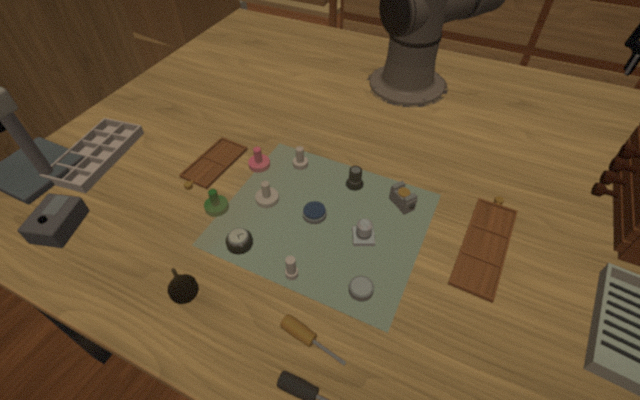

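The top picture shows the long tray on the left (x 160-198) with its knob at (173,285). The short tray is on the right (424-458) with its knob at (440,178).

The white dies are at (368,196), (363,251) and (308,137). The green one at (402,169) and the pink one at (400,232) are look-alikes. The oil pot is at (272,193), the holder at (253,244), the loupe at (303,249) and the watch at (361,145). The cushion at (319,198) and the tin at (256,148) are not in the job. Next I'll measure the pieces and enlarge the view.

Run:
```python
from h import *
z=np.load('top.npz');im=z['im'];W=world('top',z['d'])
crop=cv2.resize(im[118:285,150:465],None,fx=2.5,fy=2.5,interpolation=cv2.INTER_CUBIC)
cv2.imwrite('pics/crop1.png',cv2.convertScaleAbs(crop,alpha=1.5)[...,::-1])
H=W[...,2]; print('bench z',np.nanmedian(H[220:270,200:222]),np.nanmedian(H[250:268,320:350]))
m=((H>.008)&(H<.08)).astype(np.uint8); m[:, :150]=0;m[:,470:]=0;m[:118]=0;m[290:]=0
n,L,S,C=cv2.connectedComponentsWithStats(m)
for i in range(1,n):
    if S[i,4]<20: continue
    P=W[L==i]; o=[i,C[i].round(0).tolist(),int(S[i,4]),'zmax',round(float(np.percentile(P[:,2],98)),4)]
    top=P[P[:,2]>np.percentile(P[:,2],98)-.006]
    c,wh,a=cv2.minAreaRect((P[:,:2]*1000).astype(np.float32)); 
    print(*o,'rect',np.round(c,1),np.round(wh,1),round(a,1),'top c',(top[:,:2].mean(0)*1000).round(1),(np.ptp(top[:,:2],axis=0)*1000).round(0))
    low=P[(P[:,2]<.018)]
    if len(low)>8:
        (c2,rad)=cv2.minEnclosingCircle((low[:,:2]*1000).astype(np.float32)); print('    low circ',np.round(c2,1),round(rad,1))
```

```text
bench z 0.0012577848463191143 0.0018845099613118488
1 [308.0, 136.0] 107 zmax 0.054 rect [702.7   7.8] [22.2 18. ] 81.3 top c [703.8   7.3] [15. 16.]
    low circ [703.5   7.3] 11.5
2 [360.0, 145.0] 378 zmax 0.0316 rect [ 687.8 -115.9] [49.6 50.1] 86.6 top c [ 687.7 -116.3] [39. 35.]
    low circ [ 687.9 -116.7] 26.0
3 [255.0, 148.0] 270 zmax 0.0214 rect [678.8 131.9] [43.  41.6] 88.4 top c [679.  131.4] [39. 43.]
    low circ [679.3 131.8] 22.2
4 [401.0, 168.0] 350 zmax 0.0527 rect [ 630.5 -212.2] [47.7 48. ] 84.5 top c [ 630.8 -212.7] [16. 16.]
    low circ [ 631.1 -213. ] 25.3
5 [441.0, 211.0] 510 zmax 0.0153 rect [ 529.5 -300.6] [ 79.4 173. ] 86.5 top c [ 530.7 -301.6] [174.  85.]
    low circ [ 526.3 -302.2] 89.9
6 [177.0, 233.0] 723 zmax 0.015 rect [479.1 308.6] [ 80.2 247.4] 87.9 top c [480.  308.9] [248.  87.]
    low circ [481.7 308.3] 126.3
7 [271.0, 194.0] 325 zmax 0.0505 rect [570.5  92.4] [42.2 41.8] 26.9 top c [569.6  92.4] [27. 27.]
    low circ [570.   92.2] 28.1
11 [366.0, 195.0] 354 zmax 0.0533 rect [ 565.6 -128.2] [46.9 47.8] 88.7 top c [ 565.4 -128.6] [16. 16.]
    low circ [ 565.5 -129. ] 24.9
17 [319.0, 198.0] 352 zmax 0.0244 rect [558.7 -19.1] [46.6 48.4] 7.7 top c [560.1 -19. ] [45. 42.]
    low circ [560.2 -19.3] 25.0
100 [399.0, 231.0] 375 zmax 0.0525 rect [ 480.5 -201. ] [48.5 48.5] 89.9 top c [ 480.6 -200.8] [16. 16.]
    low circ [ 480.7 -201.8] 25.7
135 [252.0, 243.0] 336 zmax 0.0458 rect [455.2 134.2] [59.2 28. ] 54.9 top c [453.8 132. ] [48. 53.]
    low circ [453.4 128.2] 25.9
158 [302.0, 249.0] 177 zmax 0.0495 rect [442.   20.8] [33.5 36. ] 53.0 top c [442.7  21.1] [24. 24.]
    low circ [441.7  21.4] 18.7
163 [362.0, 250.0] 193 zmax 0.0527 rect [ 437.5 -115.4] [34.  33.9] 88.2 top c [ 438.3 -115.7] [18. 16.]
    low circ [ 438.2 -115.9] 17.7
```

View pics/crop1.png

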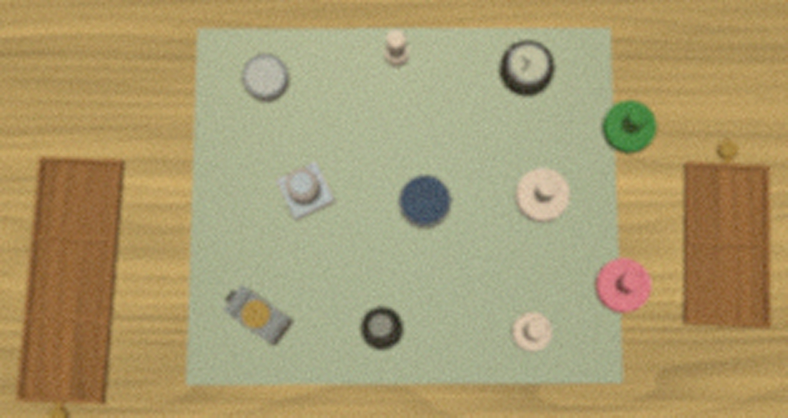

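By size, the disc at (368,196) measures about 48 mm, so it is the large die. (363,251) is 34 mm, the medium die, which stays. (308,137) is 22 mm, the small die. The enlarged crop confirms this: the three are white, while the two outside are green and pink. I'll refine the trays and check them against the scene camera.

Run:
```python
from h import *
print(r.tip_extent)
for n in('top','scene'):
    z=np.load(n+'.npz');W=world(n,z['d']);H=W[...,2]
    print(n)
    for nm,cx,cy in(('long',.48,.309),('short',.53,-.301)):
        b=(abs(W[...,0]-cx)<.15)&(abs(W[...,1]-cy)<.065)
        hsv=cv2.cvtColor(z['im'],cv2.COLOR_RGB2HSV).astype(int)
        m=(b&(H>.0065)).astype(np.uint8)
        P=(W[m>0][:,:2]*1000).astype(np.float32)
        print(nm,'zmax',np.percentile(H[m>0],[10,50,90,99]).round(4))
        # occupancy raster 1mm -> open with 30mm kernel removes knob
        g=np.zeros((400,400),np.uint8); o=np.array([cx*1000-200,cy*1000-200])
        for p in P: q=np.round(p-o).astype(int); g[q[1],q[0]]=1
        g=cv2.morphologyEx(g,cv2.MORPH_CLOSE,np.ones((11,11))); k=cv2.morphologyEx(g,cv2.MORPH_OPEN,np.ones((35,35)))
        yx=np.argwhere(k)[:,::-1].astype(np.float32)+o.astype(np.float32)
        print('  rect',cv2.minAreaRect(yx))
    for nm,x,y,zl in(('large',.565,-.129,.04),('small',.704,.007,.04),('oil',.570,.092,.03),('loupe',.442,.021,.036),('med',.438,-.116,.04),('hold',.455,.134,.01)):
        P=W[(np.hypot(W[...,0]-x,W[...,1]-y)<.045)&(H>zl)]*1000
        print(nm,np.nanmedian(P,0).round(1),((P.max(0)+P.min(0))/2).round(1),cv2.minAreaRect(P[:,:2].astype(np.float32)))
```

```text
0.025
top
long zmax [0.0068 0.0087 0.0127 0.015 ]
  rect ((490.4816589355469, 308.0517578125), (79.42366027832031, 224.20106506347656), 87.66268920898438)
short zmax [0.0068 0.0089 0.0126 0.0154]
  rect ((519.68798828125, -300.3051452636719), (78.86367797851562, 152.79470825195312), 86.633544921875)
large [ 564.9 -128.1   51.1] [ 564.8 -128.8   48.7] ((565.23291015625, -128.58383178710938), (17.44249725341797, 16.169227600097656), 28.936376571655273)
small [702.3   8.3  51.2] [704.    7.3  47.5] ((703.6024780273438, 7.3053741455078125), (16.89392852783203, 16.030807495117188), 81.27066040039062)
oil [568.5  91.7  46.8] [570.2  92.1  41.5] ((570.2577514648438, 92.08583068847656), (28.069799423217773, 27.50101661682129), 0.5597591996192932)
loupe [441.8  21.7  45.5] [442.   20.8  44.2] ((442.03802490234375, 20.756126403808594), (26.160337448120117, 24.312761306762695), 0.21744690835475922)
med [ 438.7 -116.2   50.6] [ 438.7 -115.6   48.1] ((438.6915283203125, -115.7120132446289), (17.64016342163086, 15.62667179107666), 1.8644477128982544)
hold [453.5 131.3  39.2] [453.5 131.6  29.3] ((
[... 453 characters left out ...]
.   46. ] ((704.433349609375, 7.309389591217041), (16.58310317993164, 17.30508041381836), 64.19577026367188)
oil [575.6  93.9  44.5] [571.2  92.3  39.6] ((570.7817993164062, 91.98579406738281), (29.04651641845703, 27.794347763061523), 81.87377166748047)
loupe [445.2  21.6  43.7] [442.7  20.7  41.4] ((442.0157165527344, 20.595996856689453), (28.11191177368164, 25.832834243774414), 28.58808708190918)
med [ 442.4 -115.1   49. ] [ 438.7 -116.6   46.2] ((438.6922607421875, -116.58715057373047), (15.79826545715332, 17.23923110961914), 89.17335510253906)
hold [459.9 133.   34.8] [453.3 131.6  27.3] ((454.5961608886719, 133.5031280517578), (59.83434295654297, 30.966371536254883), 53.726741790771484)
```

```bash
cat >> h.py <<'E'
def q(a): return [np.cos(a/2),np.sin(a/2),0,0]
def best(p,a):
    c=np.array(r.read_state()['joint_positions']); o=[]
    for b in(a,a+np.pi):
        s=r.solve_ik(p,q(b))
        if s is not None: o.append((np.abs(np.array(s)-c).max(),b))
    return min(o)[1]
LONG=(np.array([.4905,.3081]),np.radians(-2.3)); SHORT=(np.array([.5197,-.3003]),np.radians(-3.4))
def bay(tray,d):
    c,a=tray; return c+d*np.array([np.cos(a),np.sin(a)])
UP=.19
def pick(xy,a,z,w0=.055,force=40):
    b=best([*xy,UP],a); r.reach([*xy,UP],q(b)); command_gripper(w0,force)
    hit=r.move_straight([*xy,z],q(b),speed=.12,max_force=15)
    command_gripper(0,force); r.move_straight([*xy,UP],q(b),speed=.15)
    s=r.read_state(); print('pick hit',hit,'grip',s['grip_width'],'t',s['time_s'])
def place(xy,a,z,w=.05):
    b=best([*xy,UP],a); r.reach([*xy,UP],q(b))
    r.move_straight([*xy,z+.03],q(b),speed=.12)
    hit=r.move_straight([*xy,z+.0045],q(b),speed=.04,max_force=8)
    e=r.read_state()['eef_pos']; command_gripper(w); r.hold(.2); r.move_straight([*xy,UP],q(b),speed=.15)
    print('place hit',hit,'z err',e[2]-z-.004,'t',r.read_state()['time_s'])
E
python3 - <<'E'
from h import *
z=np.load('top.npz');W=world('top',z['d'])
for n,u,v,(c,a),s in(('long',173,285,LONG,-1),('short',440,178,SHORT,1)):
    k=np.nanmedian(W[v-2:v+3,u-2:u+3].reshape(-1,3),0); d=k[:2]-c; print(n,k.round(4),'yaw by knob',np.degrees(np.arctan2(s*d[1],s*d[0])).round(2),np.linalg.norm(d))
pick([.4422,.021],np.radians(-3.4),.015+.025)
E
```

```text
long [0.3622 0.3105 0.0127] yaw by knob -1.07 0.12835635494545708
short [ 0.6061 -0.3035  0.013 ] yaw by knob -2.15 0.08649828137902689
pick hit False grip 0.026828113384400346 t 5.275
```

Run:
```python
from h import *
place(bay(SHORT,-.037),SHORT[1],.040)
pick([.7037,.0073],SHORT[1],.044)
im,d=snap('scene'); cv2.imwrite('pics/s1.png',im[...,::-1])
```

```text
place hit True z err 0.0006560461632142654 t 9.9417
pick hit False grip 0.01677611624531625 t 14.4917
```

View pics/s1.png

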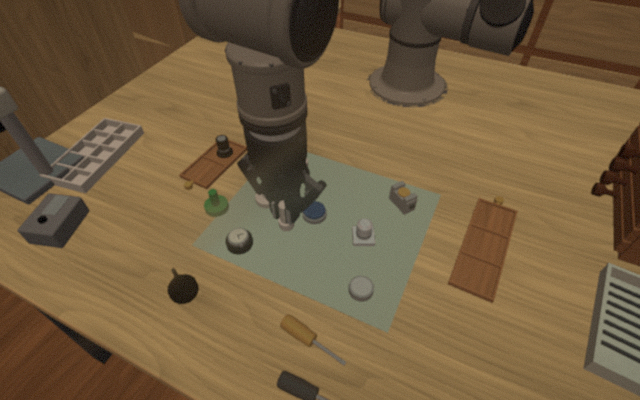

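The loupe stands at (223,146) in the bay away from the knob, and the small die hangs in the gripper at (286,222). Next come the small die, the holder and the large die.

Run:
```python
from h import *
place(bay(SHORT,.037),SHORT[1],.044)
pick([.5652,-.1287],LONG[1],.044)
assert r.read_state()['grip_width']>.012
place(bay(LONG,-.074),LONG[1],.044)
a=np.radians(54.7); c=np.array([.4550,.1340])-.0025*np.array([np.cos(a),np.sin(a)])
pick(c,a,.035,force=60)
```

```text
place hit True z err 0.0005747567577178807 t 19.2833
pick hit False grip 0.0167562565018902 t 23.1583
place hit True z err 0.00048379424741850155 t 28.3167
pick hit False grip 0.02662775538201001 t 32.7667
```

Run:
```python
from h import *
place(bay(LONG,0),LONG[1],.035)
pick([.5704,.0921],np.radians(26.9),.041,force=30)
im,d=snap('scene'); cv2.imwrite('pics/s2.png',im[...,::-1])
```

```text
place hit True z err 0.0006998592966198057 t 37.4583
pick hit False grip 0.029033384900196094 t 41.4833
```

View pics/s2.png

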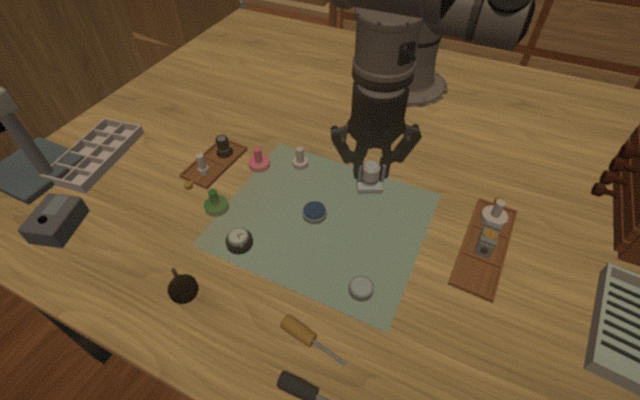

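The pot at (370,175) hangs upright. The small die (202,163), the loupe, the large die (494,214) and the holder (488,240) are all in their bays.

Run:
```python
from h import *
place(bay(LONG,.074),LONG[1],.041)
r.reach([.40,.0,.35],q(best([.40,.0,.35],0)))
r.movej([1.6]+list(r.read_state()['joint_positions'])[1:]) if 0 else None
for n in('top','scene'):
    im,d=snap(n); W=world(n,d);H=W[...,2]
    for nm,(x,y),zl in(('large',bay(LONG,-.074),.035),('hold',bay(LONG,0),.03),('oil',bay(LONG,.074),.03),('small',bay(SHORT,.037),.035),('loupe',bay(SHORT,-.037),.03),('med',(.4387,-.116),.035),('watch',(.6878,-.1163),.012)):
        P=W[(np.hypot(W[...,0]-x,W[...,1]-y)<.04)&(H>zl)&(H<.1)]*1000
        if len(P)>5:
            e=np.array(cv2.minAreaRect(P[:,:2].astype(np.float32))[0]); print(n,nm,'off',(e-np.array([x,y])*1000).round(1),'zmax',np.percentile(P[:,2],97).round(1))
        else: print(n,nm,'no data')
im=np.load('top.npz')['im'];c=cv2.resize(im[118:295,150:465],None,fx=2.5,fy=2.5,interpolation=cv2.INTER_CUBIC);cv2.imwrite('pics/f.png',cv2.convertScaleAbs(c,alpha=1.5)[...,::-1])
im=np.load('scene.npz')['im'];c=np.hstack([cv2.resize(im[120:220,170:270],(400,400),interpolation=cv2.INTER_CUBIC),cv2.resize(im[190:305,435:535],(400,400),interpolation=cv2.INTER_CUBIC)]);cv2.imwrite('pics/fs.png',c[...,::-1])
```

```text
place hit True z err 0.0008019843426076319 t 45.7917
top large off [-0.1 -0.8] zmax 57.2
top hold off [ 2.9 -0.9] zmax 49.8
top oil off [-1.  -0.5] zmax 54.7
top small off [-0.1  1.5] zmax 57.9
top loupe off [-0.8  1.5] zmax 52.4
top med no data
top watch off [-0.5  0.7] zmax 31.2
scene large off [-0.1 -1.4] zmax 55.3
scene hold off [ 3.1 -1.2] zmax 46.9
scene oil off [-0.4 -0.8] zmax 51.9
scene small off [1.8 1.4] zmax 55.3
scene loupe off [0.1 0.5] zmax 49.8
scene med off [-0.3 -0.3] zmax 50.8
scene watch off [1.9 1.9] zmax 29.0
```

View pics/f.png

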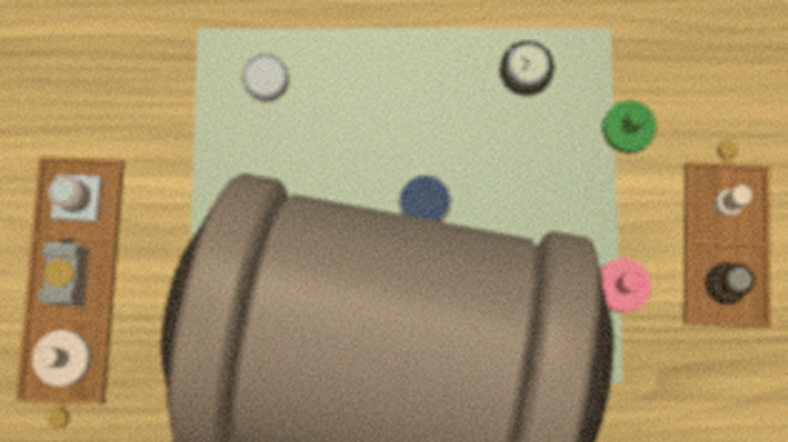

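View pics/fs.png

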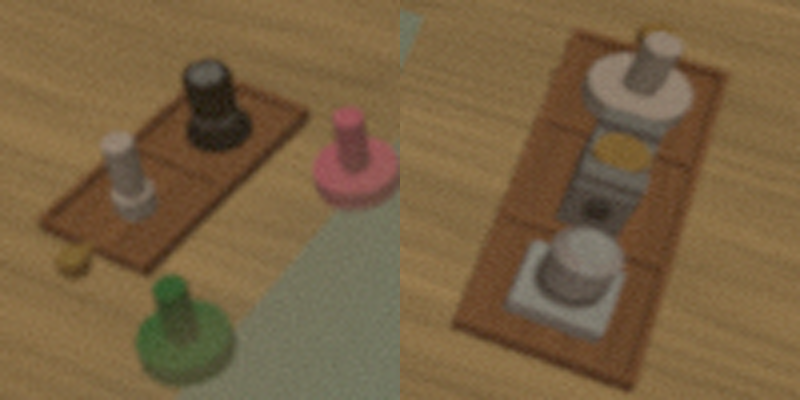

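All five pieces stand upright in the right bays, within about 3 mm of centre (the holder's 3 mm offset includes its screw head). The medium die and the watch haven't moved. I'll hand the job in.

```bash
python3 -c "
from h import *
r.hold(.3); r.finish_job(); print(r.read_state()['time_s'])"
```

```text
the job is handed in; nothing more can be done
the job is handed in; nothing more can be done
```

I made up both kits and handed the job in; the robot's clock stood at about 46 s after the last placing, against the 128 s limit. `finish_job` gives no verdict, so the result below rests on my own last checks.

- **Long tray, from the knob:** large die, movement holder, oil pot.
- **Short tray:** small die next to the knob, eye loupe in the other bay.
- **Position:** both cameras put every piece within about 3 mm of its bay centre. The holder reads furthest off, about 3 mm, and that includes its screw head.
- **Seating:** each piece touched the tray floor when it was lowered, with the TCP stopping within 1 mm of the expected height. Everything looked upright and released in the last pictures.
- **Left in place:** the watch reads within about 3 mm of its start in both cameras. The medium die reads within 0.5 mm, but only from the scene camera, because the arm hid it from the top camera.
- **Small disagreements:** the top camera reads heights about 2–3 mm higher than the scene camera. The tray angles taken from the tray outlines and from the knobs differed by about 1.2 degrees, which shifts a bay centre by less than 2 mm. Both are well inside the 15 mm tolerance.

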